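# Level the rocking tamping stand

### The arm

A 6-joint arm with a two-finger parallel gripper is mounted at the origin on a cart in front of the work surface, level with it; the furniture and walls round the work are solid. World frame = base frame: x ahead of the robot, y to its left, z up, the work surface at z = 0. Lengths are in mm, angles in rad, forces in N, time in s.
With the tool pointing down it reaches from about 275 to 750 mm from the base axis. Payload 10.2 kg.
Tool frame: the origin (TCP) lies at the centre of the arm's flange, where the gripper is bolted on; the fingertips stand 173 mm ahead of it and the grasp point (between the pads) lies 155 mm ahead of it; z points along the fingers, y is the line along which they close (so a half turn about z gives the same grasp; the last joint's range is limited). The gripper opens to 85 mm and grips with 20 to 120 N. Pads are 22 mm wide; open, the fingers measure 114 mm over their backs; the gripper's body (76 mm by 85 mm) begins 54 mm behind the grasp point. The pads swing forward as they close: fully open they stand 13 mm farther back than shut.
Start: joints at [-1.495, 0.313, 1.498, -0, 1.331, -0.223], TCP at [154.533, -501.749, 404.694] pointing down, gripper open.
Joint ranges: [-2.94, 2.94], [-0.97, 2.17], [0.19, 2.56], [-1.23, 4.37], [0.02, 3.11], [-2.88, 2.88]. Speed limits (rad/s): [2.39, 2.39, 3.01, 3.14, 3.14, 3.14].

### API

Orientations are given as a unit quaternion [w, x, y, z].
In Python, from rig import status, capture, camera_info, ticket gives the robot as it stands.
- The arm moves only by the shell command python3 -m crank 'ROWS' [FORCE]. ROWS is JSON, a list of rows, each a list of 7 numbers: the shift along the tool's x, y, z as a fraction of full scale, then the turn, a rotation vector about the tool's x, y, z as a fraction of full scale, then the closure, from 0 (fully open) to 1 (shut). A call has 1 to 12 rows; each row is the pose to reach, as a shift and turn from the pose commanded when the call began, along the tool's axes at that moment; what a row does not reach only later rows make up. Full scale, the value 1, is 0.1 m for a shift and 45 degrees for a turn. A row lasts 1/10 s, in which the tool goes at most 50 mm and 8.59 degrees, less where a joint would pass 70% of its speed; a pose out of reach is approached as far as the arm can. A call with a number of a shift or a turn outside -1 to 1 is refused whole. A call with a gripper value outside its range is refused whole. The fingers move at their own pace and stop on an object; FORCE is the grip in N (left out, the last holds). Time passes only in rows, so rows that repeat a pose let the fingers close. It gives the time, the measured TCP pose, the force, the opening and the grip force at its end, in the units of the state.
- status.sense(): the state, without advancing time (a new reading comes with each control period).
- capture(name): name is "scene" or "top" or "wrist"; returns (picture, depth): 384x512x3 uint8, red, green, blue; 384x512 float32, mm along the optical axis (not along the pixel's ray), 0 where there is no reading.
- camera_info(name): a dict with "K" (3x3 intrinsics, pixels), "camera_from_world" (4x4, takes a point from world to camera coordinates). Camera axes: x right, y up, looking along -z (the intrinsics and any distortion apply to the point x, -y, -z); pixel columns grow to the right and rows downward; lengths in mm; the calibration is good to about 2 mm. The wrist camera is an equidistant fisheye: a pixel r from the principal point sees the ray r / f radians off the axis. A picture is of the moment at which its call begins: read the wrist's pose just before it. camera_info takes no time and is no camera call; for the wrist camera it gives the pose at the moment of the call.
- ticket.finish_job(): hands the job in; it is judged then, once.
The state is a dict: "time_s": time; "joints": joint angles; "dq": joint speeds; "tau": joint torques, N m; "eef_pos": TCP position; "ee_rot": TCP orientation; "force": force on the tool from outside, world axes, zero at the start; "wrist_torque": the same for the moment, N m; "grip_width": opening from 0.0 (shut) to 1.0 (fully open); "grip_force": force on a finger pad.
Only numpy, scipy, OpenCV 4.12 (cv2) and the standard library are available. Lean on these libraries where they do the work, as an engineer would, in place of code of your own. Each camera call takes 0.05 s, during which the arm holds its last target. There are 200 camera calls.

### The job

The tamping stand rocks because its front screw feet are set wrong: turn their black knobs until the stand sits level and steady on all four feet. Only then put the tamper upright in the middle of the stand's round rubber pad and let go. Do not shove the stand about, and leave the other things standing where they are.

Things in the scene. Friction and masses are not known exactly. Their poses are not given: they have to be found in the camera images.
- stand: loose 2.6 kg tamping stand: steel top plate, two fixed rear feet, two slanting front foot screws with black knobs at either side; front-heavy. Origin: on the worktop under the rubber pad's centre when level; x from front (robot's side) to rear, y left, z up, square to the plate. Plate: x -62 to +62 mm, y -72 to +72, top at z 66. Feet: rear x +45, y +/-60, front x -48, y +/-64.
- pad_top (a point): centre of the upper face of the round black rubber pad (84 mm diameter) on the stand's top plate, 70 mm above the stand's origin; same axes as the stand
- knob_left_grip (a point): centre of the left (+y) black knob, where to grip: round, 52 mm diameter, 28 mm tall, with white pointer line and brass cap. z is the screw axis, up out of the knob, leaning 25 degrees from the stand's z to its left (+y); x and y turn with the knob. Below is a 12 mm rod, a boss of 13 mm radius from 38 mm down, the foot's pad at 102 mm. When level: stand frame x -48, y +107, z 98 mm.
- knob_right_grip (a point): the same for the right (-y) knob, whose axis leans 25 degrees to the right (-y); stand frame x -48, y -107, z 98 mm when level
- knob_left (a joint): left knob's angle, -3.0 to 2.2 rad. Grows as it is turned clockwise seen from above (negative about the grip point's z), which screws the foot out and down, 2.5 mm per rad; the knob itself hardly moves while that side of the stand climbs. At 0 the foot is level with the rear feet; below 0 it is too short, above too long. Friction of 0.14 N m holds it where it is left.
- knob_right (a joint): the same for the right knob
- front_left_foot (a point): centre of the underside of the left front foot pad (25 mm diameter, black rubber), at the lower end of the left screw
- front_right_foot (a point): the same for the right front foot
- rear_left_foot (a point): centre of the underside of the left rear foot (22 mm diameter, fixed to the stand)
- rear_right_foot (a point): the same for the right rear foot
- tamper: loose coffee tamper of about 0.42 kg, upright, 85 mm tall: round steel base 58 mm in diameter and 14 mm high below a thin neck, and a brown wooden grip up to 32 mm in diameter from 30 to 85 mm height. Origin: centre of its underside, z up.
- lid_stack: loose bystander: stack of black lids, 68 mm diameter, 50 mm tall, origin at the centre of its underside
- shot_glass_2: loose bystander: clear shot glass, 49 mm diameter, 62 mm tall, origin at the centre of its underside
- cocoa_shaker: loose bystander: cocoa shaker, 62 mm diameter, 106 mm tall, origin at the centre of its underside
- sugar_jar: loose bystander: glass jar of sugar cubes without lid, 68 mm diameter, 94 mm tall, origin at the centre of its underside
- bean_tower: fixed obstacle: dark bean display tower, about 185 x 185 mm and 435 mm tall, at the right of the worktop; origin under its centre, z up. The arm and gripper must keep clear of it, also when leaving their start beside it.
Not all that is in view belongs to the job. What is shaped like the tamper but green or purple is not meant.

How it is judged:
By the outcome, as a careful person would: the job done as asked, in the order asked, and still so for the second after the job is handed in, with the robot touching nothing.
It also fails if it takes over 72 s, if anything falls off the work surface, if the arm or the gripper's body presses on something with over 40 N, if the wrist force passes 120 N, or if a joint passes its speed limit or range.

## Working session

There is one attempt and no reset: what is moved stays moved. The work goes in short steps, Python scripts to look and compute and a shell command to move; the robot and the scene stay as the last step left them, time stands still between calls to the robot, and variables do not carry over. Pictures are saved under pics/ and viewed, at most 10 in all, crops included, and the job is handed in when it is done.

```bash
ls; mkdir -p pics; cat > h.py <<'E'
import numpy as np, cv2
from rig import status, capture, camera_info, ticket
from scipy.spatial.transform import Rotation as R
def cap(name):
    ci=camera_info(name); p,d=capture(name); return p,d,np.array(ci["K"]),np.array(ci["camera_from_world"])
def unproj(d,K,T):
    v,u=np.mgrid[:d.shape[0],:d.shape[1]]
    x=(u-K[0,2])/K[0,0]*d; y=-(v-K[1,2])/K[1,1]*d
    P=np.stack([x,y,-d,np.ones_like(d)],-1)@np.linalg.inv(T).T
    return P[...,:3]
def save(n,p): cv2.imwrite("pics/"+n,p[...,::-1])
E
python3 - <<'E'
from h import *
s=status.sense(); print(s)
ims=[]
for n in("scene","top"):
    p,d,K,T=cap(n); np.savez(n+"0.npz",p=p,d=d,K=K,T=T); print(n,K,T.round(3).tolist(), camera_info(n).keys(), (d==0).mean()); save(n+"0.png",cv2.resize(p,(768,576)))
E
```

```text
pics
{'time_s': 0.0, 'joints': array([-1.49537987e+00,  3.13479082e-01,  1.49847292e+00, -8.50243933e-07,
        1.33097432e+00, -2.23391080e-01]), 'dq': array([ 1.85631462e-04,  9.29585958e-04, -2.67703491e-04, -5.09313250e-04,
       -1.29026973e-03, -8.30782819e-05]), 'tau': array([ 3.52117313e-04, -4.12265790e+01, -2.59738612e+01, -1.78491005e-04,
        4.16212308e-03, -5.21319265e-06]), 'eef_pos': array([ 154.53977962, -501.69986488,  404.10654683]), 'ee_rot': array([-6.65040138e-04,  9.88859767e-01,  1.48848639e-01,  4.88804909e-05]), 'force': array([ 0.2869333 , -0.36764364, -0.43262646]), 'wrist_torque': array([0.054712  , 0.01580962, 0.05587157]), 'grip_force': 0.0, 'grip_width': 0.9964228595513946}
scene [[401.93594558   0.         252.46287379]
 [  0.         401.93594558 194.08852584]
 [  0.           0.           1.        ]] [[-0.629, -0.777, 0.02, 322.421], [0.365, -0.273, 0.89, -277.103], [-0.686, 0.567, 0.456, -947.729], [0.0, 0.0, 0.0, 1.0]] dict_keys(['K', 'camera_from_world']) 0.013875325520833334
top [[413.63656465   0.         260.91450359]
 [  0.         413.63656465 195.82791567]
 [  0.           0.           1.        ]] [[0.007, -1.0, 0.031, -34.402], [0.993, 0.01, 0.121, -523.908], [-0.121, 0.03, 0.992, -1228.158], [0.0, 0.0, 0.0, 1.0]] dict_keys(['K', 'camera_from_world']) 0.003692626953125
```

View pics/scene0.png

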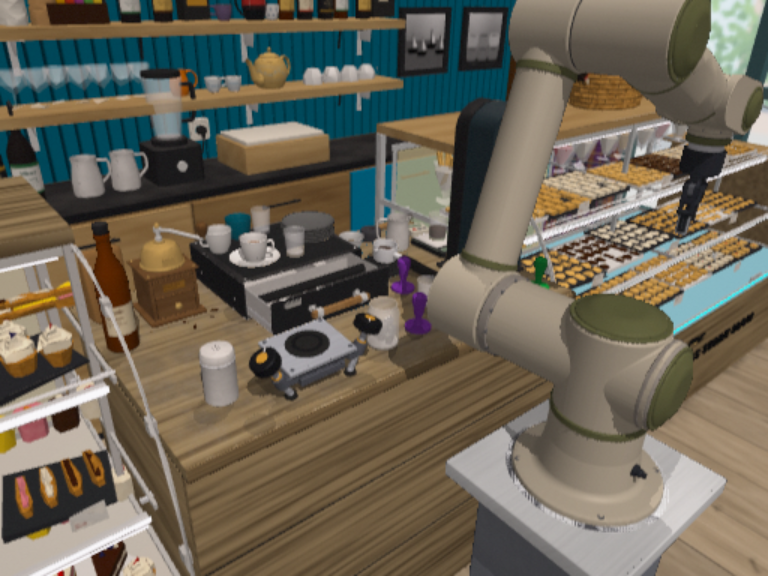

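View pics/top0.png

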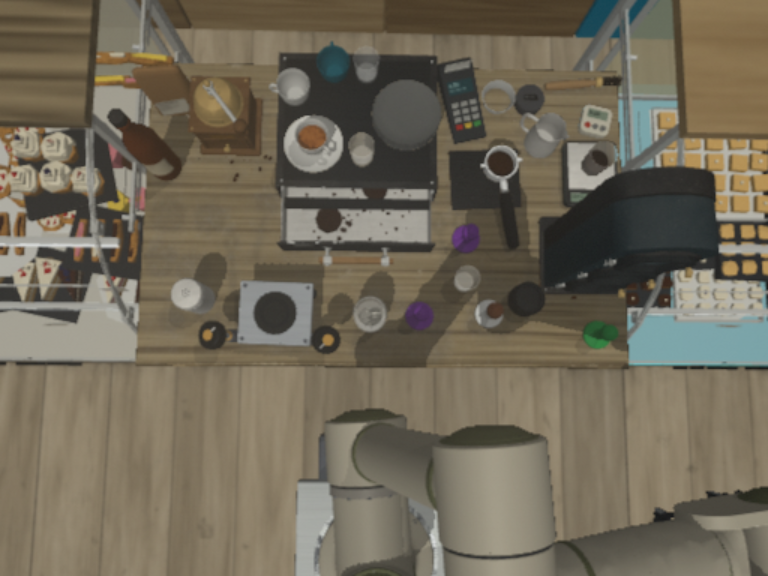

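Top view (768×576 scale): the stand plate is at (275,313), its knobs at (212,335) and (326,340). Candidates for the tamper are the brown grip on a steel base at (490,313), purple ones at (466,237) and (420,316), and a green one at (600,333). The brown one at (490,313) fits; I'll confirm it in a crop.

```bash
python3 - <<'E'
from h import *
z=np.load("top0.npz"); p,d,K,T=[z[k] for k in "pdKT"]; P=unproj(d,K,T); np.save("topP.npy",P)
hsv=cv2.cvtColor(p,cv2.COLOR_RGB2HSV)
f=lambda a:np.round(a,1).tolist()
# plate: high, planar points
X,Y,Z=P[...,0],P[...,1],P[...,2]
def show(n,u,v,r=2):
    u=int(u/1.5);v=int(v/1.5); q=P[v-r:v+r+1,u-r:u+r+1].reshape(-1,3); print(n,f(np.median(q,0)))
for n,u,v in [("plate",250,340),("plate",300,340),("plate",250,290),("plate",305,290),("pad",275,313),("kl",212,335),("kr",326,340),("tamp",494,310),("base",485,320),("lids",527,298),("glass2",467,279),("shaker",186,290),("jar",370,314),("tower",625,190),("table",400,350),("purple",420,316),("drawer",355,258)]: show(n,u,v)
# plate fit
g=np.zeros(d.shape,bool); g[int(278/1.5):int(348/1.5),int(236/1.5):int(316/1.5)]=1
m=g&(abs(Z-68)<14)
pl=m&(hsv[...,2]>110)
A=P[pl]; c=np.c_[A[:,:2],np.ones(len(A))]
for _ in range(4):
    k=np.linalg.lstsq(c,A[:,2],rcond=None)[0]; r=A[:,2]-c@k; s=abs(r)<max(2,2*r.std()); A=A[s];c=c[s]
print("plane",k,r.std(),len(A))
uv=A[:,:2].astype(np.float32); rect=cv2.minAreaRect(uv); print(rect, f(cv2.boxPoints(rect)))
pad=(g&(hsv[...,2]<70)&(Z>55)).astype(np.uint8); n,l,st,ce=cv2.connectedComponentsWithStats(pad); i=1+st[1:,4].argmax(); print("pad",f(P[l==i].mean(0)),f(np.ptp(P[l==i],0)),st[i])
a=p[140:240,115:245]; b=p[140:240,270:400]
z2=np.load("scene0.npz")["p"][200:275,140:340]
save("crop1.png",np.vstack([cv2.resize(np.hstack([a,b]),(780,300),interpolation=3),cv2.resize(z2,(780,293),interpolation=3)]))
E
```

```text
plate [428.7, 248.7, 61.1]
plate [429.2, 148.6, 66.6]
plate [525.6, 250.6, 66.6]
plate [526.0, 141.5, 72.7]
pad [481.4, 198.8, 71.9]
kl [434.2, 307.9, 114.8]
kr [427.3, 95.4, 114.7]
tamp [489.8, -227.6, 84.7]
base [475.2, -223.6, 11.9]
lids [518.6, -303.6, 45.5]
glass2 [559.5, -187.3, 7.8]
shaker [519.4, 361.3, 104.7]
jar [481.5, 15.0, 46.3]
tower [637.5, -359.8, 407.2]
table [412.5, -47.4, 1.7]
purple [477.0, -84.2, 82.6]
drawer [592.0, 45.9, 59.3]
plane [ 5.22788558e-02 -5.32948143e-02  5.28160797e+01] 1.8820520258309854 1183
((481.0072937011719, 200.05271911621094), (143.01988220214844, 122.11141204833984), 87.99401092529297) [[417.5, 130.6999969482422], [539.5, 126.4000015258789], [544.5, 269.3999938964844], [422.5, 273.70001220703125]]
pad [480.7, 199.1, 71.6] [79.1, 77.7, 15.1] [170 195  27  28 592]
```

View pics/crop1.png

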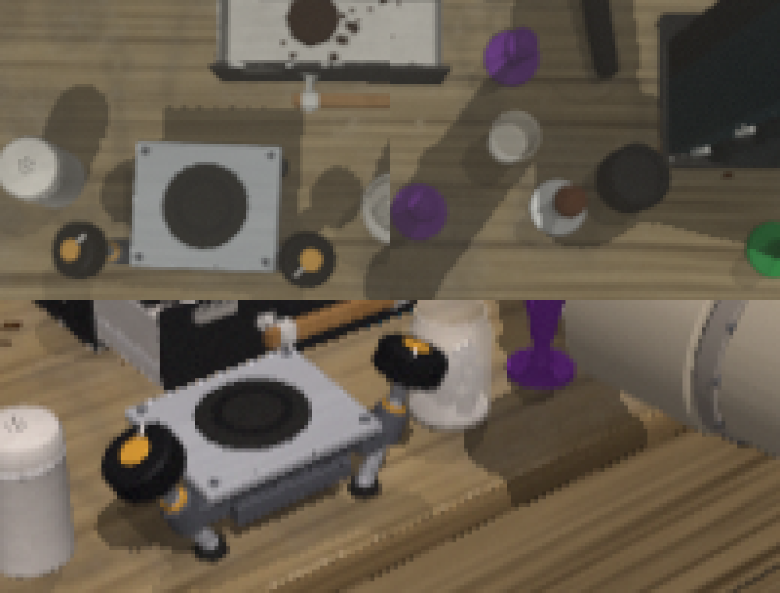

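The crop confirms the tamper: a brown grip on a steel base at crop (568,205), between the clear glass (515,135) and the black lids (632,178). The stand leans down at its front left, so the left screw is too short and the right one is slightly too long.

```bash
cat >> h.py <<'E'
def cur():
    s=status.sense(); q=s["ee_rot"]; return np.array(s["eef_pos"]),R.from_quat([q[1],q[2],q[3],q[0]]).as_matrix(),s
def unit(a): return a/np.linalg.norm(a)
def rel(tp,tR=None):
    p,M,s=cur(); sh=M.T@(np.array(tp)-p)/100; rv=R.from_matrix(M.T@tR).as_rotvec(degrees=True)/45 if tR is not None else np.zeros(3)
    print("shift",sh.round(3),"turn",rv.round(3),"j",s["joints"].round(2))
def tool(axis_down,ydir):
    z=unit(np.array(axis_down,float)); y=np.array(ydir,float); y=unit(y-z*(y@z)); return np.c_[np.cross(y,z),y,z]
def stand(yaw_deg,sx,sy):
    n=unit(np.array([-sx,-sy,1])); x=np.array([np.cos(np.radians(yaw_deg)),np.sin(np.radians(yaw_deg)),0]); x=unit(x-n*(x@n)); return np.c_[x,np.cross(n,x),n]
s25,c25=np.sin(np.radians(25)),np.cos(np.radians(25))
E
python3 - <<'E'
from h import *
P=np.load("topP.npy"); z=np.load("top0.npz"); p=z["p"]; hsv=cv2.cvtColor(p,cv2.COLOR_RGB2HSV); K,T=z["K"],z["T"]
Z=P[...,2]
m=Z>300; m&=(P[...,0]>400)&(np.arange(512)[None]>330)
q=P[m]; print("tower",q.min(0).round(),q.max(0).round(), np.percentile(q,[2,98],axis=0).round().tolist())
tm=(abs(Z)<5)&(P[...,0]>400)&(P[...,0]<520)&(P[...,1]>-100)&(P[...,1]<330); A=P[tm]; print("table",np.linalg.lstsq(np.c_[A[:,:2],np.ones(len(A))],A[:,2],rcond=None)[0])
def ray(u,v,h):
    Ti=np.linalg.inv(T); o=Ti[:3,3]; dd=Ti[:3,:3]@np.array([(u-K[0,2])/K[0,0],-(v-K[1,2])/K[1,1],-1]); return o+dd*(h-o[2])/dd[2]
# tamper grip top, from brown pixels high
b=(Z>60)&(P[...,0]>440)&(P[...,0]<540)&(P[...,1]>-260)&(P[...,1]<-190); print("tamper grip",np.median(P[b],0).round(1),P[b].mean(0).round(1),b.sum())
for nm,(u0,v0) in dict(L=(141,223),Rr=(217,226)).items():
    k=(Z>85)&(np.hypot(np.arange(512)[None]-u0,np.arange(384)[:,None]-v0)<16); vv,uu=np.nonzero(k); (cu,cv_),r=cv2.minEnclosingCircle(np.c_[uu,vv].astype(np.float32)); print(nm,cu,cv_,r,k.sum(),ray(cu,cv_,98).round(1),Z[k].min().round())
pt=np.array([480.7,199.1,71.4]); S=stand(-2,.052,-.053)
for sgn,th in((1,-2),(-1,.8)):
    a=S@[0,sgn*s25,c25]; g=pt+S@[-48,sgn*107,28]-2.5*th*a; print("grip",g.round(1),"axis",a.round(3))
    if sgn==1: 
        M=tool(-a,[0,1,0]); print("hover",(g+255*a).round()); rel(g+255*a,M)
E
```

```text
tower [ 518. -506.  300.] [ 666. -344.  438.] [[533.0, -487.0, 305.0], [662.0, -346.0, 436.0]]
table [ 0.00175601 -0.00080805 -0.35910452]
tamper grip [ 489.7 -228.1   82. ] [ 489.8 -228.3   80.7] 101
L 139.64285278320312 222.7857208251953 10.712005615234375 291 [435.5 315.9  98. ] 92.0
Rr 217.0 226.0 10.198139190673828 291 [428.2  96.8  98. ] 93.0
grip [434.9 311.3  95.7] axis [-0.032  0.47   0.882]
hover [427. 431. 321.]
shift [ 5.346 -8.112  0.846] turn [ 0.068 -0.888 -3.509] j [-1.5   0.31  1.5  -0.    1.33 -0.22]
grip [427.7  96.1 100.4] axis [-0.062 -0.374  0.925]
```

```bash
cat >> h.py <<'E'
from scipy.linalg import logm,expm
def screw(tp,tR,N):
    p,M,s=cur(); A=np.eye(4);A[:3,:3]=M;A[:3,3]=p;B=np.eye(4);B[:3,:3]=tR;B[:3,3]=tp
    L=np.real(logm(np.linalg.inv(A)@B)); D=expm(L/N)
    print("per call x%d: shift"%N,(D[:3,3]/100).round(4),"turn",(R.from_matrix(D[:3,:3]).as_rotvec(degrees=True)/45).round(4))
    for i in range(0,N+1,max(1,N//4)): print((A@expm(L*i/N))[:3,3].round(),end=" ")
    print()
E
python3 - <<'E'
from h import *
screw([427,400,350],tool([0,0,-1],[0.2,1,0]),14)
E
```

```text
per call x14: shift [0.8883 0.2265 0.0389] turn [-0.000e+00 -1.000e-04 -2.406e-01]
[ 155. -502.  404.] [ 419. -438.  393.] [ 607. -242.  381.] [661.  25. 369.] [563. 278. 358.]
```

```bash
python3 - <<'E'
from h import *
p,M,s=cur()
print((M.T@(np.array([380,-40,390])-p)/100).round(3), (M.T@(np.array([427,400,350])-np.array([380,-40,390]))/100).round(3))
E
```

```text
[ 3.514 -3.749  0.147] [ 1.744 -4.066  0.405]
```

```bash
for i in 1 2 3 4; do python3 -m crank '[[0.44,-0.47,0.02,0,0,0,0],[0.88,-0.94,0.04,0,0,0,0]]' | tail -c 300; done
python3 -m crank '[[0.44,-0.94,0.1,0,0,-0.2,0],[0.44,-0.94,0.1,0,0,-0.4,0],[0.44,-0.94,0.1,0,0,-0.4,0]]'
python3 - <<'E'
from h import *
p,M,s=cur(); print(p.round(),s["joints"].round(2)); rel([427,400,350],tool([0,0,-1],[0.2,1,0]))
E
```

```text
time_s: 0.3
eef_pos: [198.4, -411.0, 400.7]
ee_rot: [-0.001, 0.989, 0.148, 0.0]
force: [0.7, 0.2, 0.5]
grip_width: 0.999
grip_force: 0.0
time_s: 0.5
eef_pos: [242.5, -320.2, 398.1]
ee_rot: [-0.0, 0.989, 0.149, 0.0]
force: [1.0, -0.1, -0.2]
grip_width: 0.997
grip_force: 0.0
time_s: 0.7
eef_pos: [286.2, -230.3, 395.2]
ee_rot: [-0.0, 0.989, 0.148, 0.0]
force: [0.5, -0.7, 0.4]
grip_width: 0.999
grip_force: 0.0
time_s: 0.9
eef_pos: [330.0, -140.4, 392.3]
ee_rot: [0.0, 0.989, 0.149, 0.0]
force: [1.1, -1.0, 0.8]
grip_width: 1.003
grip_force: 0.0
time_s: 1.2
eef_pos: [343.8, -35.2, 381.7]
ee_rot: [-0.001, 0.952, 0.307, -0.0]
force: [-0.3, -0.9, 0.3]
grip_width: 1.001
grip_force: 0.0
[344. -35. 382.] [-0.45 -0.08  2.    0.    1.22  0.5 ]
shift [ 3.219 -3.044  0.323] turn [-1.000e-03 -3.000e-03 -2.954e+00] j [-0.45 -0.08  2.    0.    1.22  0.5 ]
```

```bash
for i in 1 2 3 4; do python3 -m crank '[[0.4,-0.38,0.04,0,0,0,0],[0.8,-0.76,0.08,0,0,0,0]]' >/dev/null; done
for i in 1 2 3; do python3 -m crank '[[0,0,0,0,0,-0.19,0],[0,0,0,0,0,-0.38,0],[0,0,0,0,0,-0.57,0],[0,0,0,0,0,-0.76,0],[0,0,0,0,0,-0.95,0]]' | grep time; done
python3 - <<'E'
from h import *
pt=np.array([480.7,199.1,71.4]); S=stand(-2,.052,-.053)
a=S@[0,s25,c25]; g=np.array([435.,313,97.])
rel(g+255*a,tool(-a,[0,1,0]))
p,M,s=cur(); print(p.round())
E
```

```text
time_s: 2.5
time_s: 3.0
time_s: 3.5
shift [0.196 0.795 0.31 ] turn [ 0.611 -0.135 -0.345] j [ 0.48  0.41  1.5  -0.    1.23 -0.81]
[423. 351. 353.]
```

```bash
python3 -m crank '[[0.1,0.4,0.15,0.2,-0.05,-0.1,0],[0.2,0.8,0.31,0.4,-0.1,-0.2,0],[0.2,0.8,0.31,0.6,-0.135,-0.34,0],[0.2,0.8,0.31,0.61,-0.135,-0.345,0],[0.2,0.8,0.31,0.61,-0.135,-0.345,0]]'
python3 - <<'E'
from h import *
pt=np.array([480.7,199.1,71.4]); S=stand(-2,.052,-.053)
a=S@[0,s25,c25]; g=np.array([435.,313,97.])
rel(g+255*a,tool(-a,[0,1,0]))
p,d,K,T=cap("wrist"); np.savez("w1.npz",p=p,d=d,K=K,T=T); print(K,T.round(3).tolist()); save("w1.png",p)
tp,M,s=cur(); print((np.linalg.inv(T)[:3,3]-tp)@M, (np.linalg.inv(T)[:3,:3].T@M).round(3))
E
```

```text
time_s: 4.0
eef_pos: [426.7, 434.0, 321.3]
ee_rot: [0.017, 0.006, 0.97, -0.242]
force: [-0.3, -0.4, -0.3]
grip_width: 1.0
grip_force: 0.0
shift [-0.001 -0.014  0.   ] turn [-0.001 -0.003 -0.004] j [ 0.66  0.63  1.26 -0.4   1.54 -0.83]
[[297.31863964   0.         257.14514174]
 [  0.         297.31863964 193.19251307]
 [  0.           0.           1.        ]] [[0.02, 0.883, -0.47, -241.652], [-0.939, -0.145, -0.313, 476.754], [-0.345, 0.447, 0.825, -309.313], [0.0, 0.0, 0.0, 1.0]]
[82.07154386  1.10012506 30.73067112] [[ 0.003  1.     0.003]
 [ 0.949 -0.004  0.317]
 [ 0.317  0.002 -0.949]]
```

View pics/w1.png

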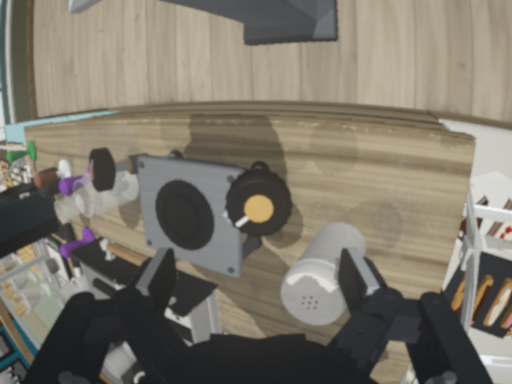

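The wrist view shows the left knob at (259,202) with its brass cap at (259,208) and white pointer towards (238,225). The fingers straddle it, and the shaker at (330,270) lies clear of it.

```bash
cat >> h.py <<'E'
def wristP(d,K,T):
    v,u=np.mgrid[:d.shape[0],:d.shape[1]]; a=(u-K[0,2])/K[0,0]; b=(v-K[1,2])/K[1,1]; r=np.hypot(a,b)+1e-9
    t=np.tan(np.minimum(r,1.5))/r*d
    return (np.stack([a*t,-b*t,-d,np.ones_like(d)],-1)@np.linalg.inv(T).T)[...,:3]
def fit(A,n=6):
    for _ in range(n):
        c=np.c_[A[:,:2],np.ones(len(A))]; k=np.linalg.lstsq(c,A[:,2],rcond=None)[0]; r=A[:,2]-c@k; A=A[abs(r)<max(.8,2*r.std())]
    return k,r.std(),A
def plate(P,p,c=(481,199),h=67):
    v=cv2.cvtColor(p,cv2.COLOR_RGB2HSV)[...,2]; V=P-[*c,h]
    m=(abs(V[...,0])<54)&(abs(V[...,1])<64)&(abs(V[...,2])<16)&(np.hypot(V[...,0],V[...,1])>47)
    k,s,A=fit(P[m]); c2=cv2.minAreaRect(A[:,:2].astype(np.float32))
    tm=(abs(P[...,2])<6)&(P[...,0]>400)&(P[...,0]<560)&(P[...,1]>40)&(P[...,1]<340); kt,st,At=fit(P[tm])
    print("plate slope",(k[:2]-kt[:2]).round(4),"z@c",round(k[0]*c[0]+k[1]*c[1]+k[2]-kt@[*c,1],2),"sd",s.round(2),len(A),"table",kt[:2].round(4),len(At))
    return k,kt
def caps(P,p,g):
    h=cv2.cvtColor(p,cv2.COLOR_RGB2HSV); near=np.linalg.norm(P-g,axis=-1)<50
    m=near&(h[...,0]>10)&(h[...,0]<25)&(h[...,1]>130)&(h[...,2]>120)&(P[...,2]>85)
    n,l,st,ce=cv2.connectedComponentsWithStats(m.astype(np.uint8)); i=1+st[1:,4].argmax(); c=np.median(P[l==i],0); mc=P[l==i].mean(0)
    w=near&(h[...,1]<60)&(h[...,2]>150)&(P[...,2]>85); 
    k=near&(P[...,2]>80)&(h[...,2]<70)
    return c,mc,(l==i).sum(),P[w],P[k],ce[i]
E
python3 - <<'E'
from h import *
z=np.load("w1.npz"); p,d,K,T=[z[k] for k in "pdKT"]; P=wristP(d,K,T)
plate(P,p)
c,mc,n,w,k,ce=caps(P,p,np.array([435,313,97.])); print("cap",c.round(1),mc.round(1),n,ce,"white",len(w),w.mean(0).round(1),"black",k.mean(0).round(1),len(k))
S=stand(-2,.052,-.053);a=S@[0,s25,c25]; tp,M,s=cur(); print("in tool frame cap:",((mc-tp)@M).round(1)); 
z=np.load("top0.npz"); plate(np.load("topP.npy"),z["p"])
E
```

```text
plate slope [ 0.0499 -0.053 ] z@c 67.32 sd 0.44 3183 table [0.0004 0.0005] 7475Traceback (most recent call last):
  File "<stdin>", line 4, in <module>
  File "h.py", line 48, in caps
    n,l,st,ce=cv2.connectedComponentsWithStats(m.astype(np.uint8)); i=1+st[1:,4].argmax(); c=np.median(P[l==i],0); mc=P[l==i].mean(0)
                                                                        ~~~~~~~~~~~~~~~^^
ValueError: attempt to get argmax of an empty sequence
```

```bash
sed -i 's/(h\[...,1\]>130)&(h\[...,2\]>120)/(h[...,1]>80)\&(h[...,2]>110)/; s/(h\[...,0\]>10)&(h\[...,0\]<25)/(h[...,0]>8)\&(h[...,0]<26)/' h.py
python3 - <<'E'
from h import *
z=np.load("w1.npz"); p,d,K,T=[z[k] for k in "pdKT"]; P=wristP(d,K,T)
print(P[208,259],d[208,259],cv2.cvtColor(p,cv2.COLOR_RGB2HSV)[208,259])
try:
    c,mc,n,w,k,ce=caps(P,p,np.array([435,313,97.])); print("cap",c.round(1),mc.round(1),n,ce,"white",len(w),w.mean(0).round(1),"black",k.mean(0).round(1),len(k))
    tp,M,s=cur(); print("in tool frame cap:",((mc-tp)@M).round(1)); 
except Exception as e: print(e)
z=np.load("top0.npz"); plate(np.load("topP.npy"),z["p"])
E
```

```text
[433.86245277 323.07045256 107.97849945] 225.24817 [ 20 115 208]
cap [434.2 322.6 108. ] [434.3 322.6 107.9] 663 [258.47812971 208.29260935] white 73 [444.7 310.9 113.9] black [428.6 321.8 104.8] 2525
in tool frame cap: [ -0.3   1.8 241.1]
plate slope [ 0.0559 -0.0507] z@c 67.06 sd 1.82 696 table [-0.0005 -0.0023] 2091
```

```bash
python3 -m crank '[[0,0.018,0.3,0,0,0,0],[0,0.018,0.6,0,0,0,0],[0,0.018,0.85,0,0,0,0],[0,0.018,1,0,0,0,0],[0,0.018,1,0,0,0,0]]' 30
python3 -m crank '[[0,0,0,0,0,0,0.3],[0,0,0,0,0,0,1],[0,0,0,0,0,0,1],[0,0,0,0,0,0,1],[0,0,0,0,0,0,1],[0,0,0,0,0,0,1]]' 30
python3 -m crank '[[0,0,0,0,0,0.15,1],[0,0,0,0,0,0.3,1],[0,0,0,0,0,0.45,1],[0,0,0,0,0,0.6,1],[0,0,0,0,0,0.6,1]]' 30
python3 - <<'E'
from h import *
tp,M,s=cur(); print(s["force"],s["wrist_torque"],s["joints"].round(2))
p,d,K,T=cap("wrist"); np.savez("w2.npz",p=p,d=d,K=K,T=T); P=wristP(d,K,T); plate(P,p); save("w2.png",p)
E
```

```text
time_s: 4.55
eef_pos: [429.8, 387.3, 231.9]
ee_rot: [0.016, 0.008, 0.97, -0.241]
force: [0.3, -0.2, -0.3]
grip_width: 0.998
grip_force: 0.0
time_s: 5.15
eef_pos: [429.6, 389.0, 234.5]
ee_rot: [0.019, 0.007, 0.97, -0.241]
force: [-0.8, 1.1, 6.3]
grip_width: 0.594
grip_force: 30.9
time_s: 5.65
eef_pos: [430.0, 388.8, 234.4]
ee_rot: [0.075, 0.234, 0.942, -0.23]
force: [3.9, -0.8, 5.9]
grip_width: 0.591
grip_force: 30.7
[ 3.86481578 -0.81148792  5.94634043] [-0.23574434 -0.53430489  0.18360464] [ 0.59  0.67  1.44 -0.43  1.31 -0.32]
plate slope [ 0.041  -0.0463] z@c 67.23 sd 0.35 1823 table [0.     0.0005] 12482
```

View pics/w2.png

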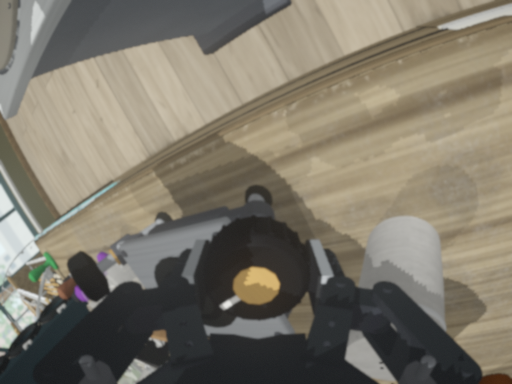

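```bash
python3 -m crank '[[0,0,0,0,0,0.15,1],[0,0,0,0,0,0.3,1],[0,0,0,0,0,0.45,1],[0,0,0,0,0,0.6,1],[0,0,0,0,0,0.75,1],[0,0,0,0,0,0.9,1],[0,0,0,0,0,0.9,1]]' 30
python3 - <<'E'
from h import *
tp,M,s=cur(); print(s["force"],s["wrist_torque"],s["joints"].round(2))
p,d,K,T=cap("wrist"); np.savez("w3.npz",p=p,d=d,K=K,T=T); P=wristP(d,K,T); plate(P,p)
E
```

```text
time_s: 6.4
eef_pos: [430.5, 388.5, 234.5]
ee_rot: [0.151, 0.545, 0.803, -0.19]
force: [6.9, -4.3, 5.3]
grip_width: 0.592
grip_force: 30.7
[ 6.94813649 -4.339179    5.3155764 ] [-0.62790584 -1.00951613  0.41564952] [ 0.59  0.67  1.44 -0.44  1.31  0.39]
plate slope [ 0.0271 -0.0319] z@c 67.16 sd 0.31 883 table [-0.0004  0.0002] 13440
```

```bash
python3 -m crank '[[0,0,0,0,0,0,0.4],[0,0,0,0,0,0,0],[0,0,0,0,0,0,0],[0,0,-0.3,0,0,0,0],[0,0,-0.7,0,0,0,0],[0,0,-0.8,0,0,0,0],[0,0,-0.8,0,0,0,0],[0,0,-0.8,0,0,0,0]]' 30
cat >> h.py <<'E'
def look(tag,side,g,roughS=None):
    p,d,K,T=cap("wrist"); np.savez(tag+".npz",p=p,d=d,K=K,T=T); P=wristP(d,K,T); k,kt=plate(P,p)
    c,mc,n,w,b,ce=caps(P,p,np.array(g,float)); S=stand(-2,*(k[:2]-kt[:2])); a=S@[0,side*s25,c25]
    x=S[:,0]; y=np.cross(a,x); wv=w.mean(0)-mc if len(w) else np.zeros(3)
    tp,M,s=cur(); print("cap",mc.round(1),n,"pointer deg",np.degrees(np.arctan2(wv@y,wv@x)).round(1),len(w),"wv",wv.round(1))
    print("cap in tool",((mc-tp)@M).round(1),"axis",a.round(3),"tilt err turn/45", (R.from_rotvec(np.cross([0,0,1.],M.T@-a)).as_rotvec(degrees=True)/45).round(3))
    q=mc-15.5*a; rel(q+155*a-np.array(0.),R.from_rotvec(np.cross(M[:,2],-a)).as_matrix()@M)
    return P,p,mc,a
E
python3 - <<'E'
from h import *
look("w4",1,[435,313,97])
z=np.load("w1.npz"); P=wristP(z["d"],z["K"],z["T"]); c,mc,n,w,k,ce=caps(P,z["p"],np.array([435,313,97.])); S=stand(-2,.05,-.053);a=S@[0,s25,c25];x=S[:,0];y=np.cross(a,x);wv=w.mean(0)-mc;print(np.degrees(np.arctan2(wv@y,wv@x)))
E
```

```text
time_s: 7.25
eef_pos: [426.8, 425.8, 302.5]
ee_rot: [0.148, 0.544, 0.803, -0.192]
force: [-0.3, -0.7, -0.1]
grip_width: 1.002
grip_force: 0.0
plate slope [ 0.0226 -0.0308] z@c 66.97 sd 0.37 1926 table [0.0006 0.0001] 8300
cap [437.1 320.1 108.8] 694 pointer deg -116.5 82 wv [ -7.9 -13.1   5.8]
cap in tool [ -3.5   2.8 220.6] axis [-0.006  0.45   0.893] tilt err turn/45 [ 0.017  0.038 -0.   ]
shift [-0.076  0.047  0.811] turn [0.017 0.038 0.   ] j [ 0.64  0.64  1.3  -0.41  1.5   0.36]
-48.681076485477895
```

```bash
python3 -m crank '[[-0.076,0.047,0.2,0.017,0.038,0,0],[-0.076,0.047,0.5,0.017,0.038,0,0],[-0.076,0.047,0.75,0.017,0.038,0,0],[-0.076,0.047,0.8,0.017,0.038,0,0],[-0.076,0.047,0.8,0.017,0.038,0,0],[-0.076,0.047,0.8,0.017,0.038,0,1],[-0.076,0.047,0.8,0.017,0.038,0,1],[-0.076,0.047,0.8,0.017,0.038,0,1],[-0.076,0.047,0.8,0.017,0.038,0,1],[-0.076,0.047,0.8,0.017,0.038,0,1],[-0.076,0.047,0.8,0.017,0.038,0,1]]' 30
for i in 1 2; do python3 -m crank '[[0,0,0,0,0,0.15,1],[0,0,0,0,0,0.3,1],[0,0,0,0,0,0.45,1],[0,0,0,0,0,0.6,1],[0,0,0,0,0,0.65,1],[0,0,0,0,0,0.65,1]]' 30; done
python3 -m crank '[[0,0,0,0,0,0,0.4],[0,0,0,0,0,0,0],[0,0,0,0,0,0,0],[0,0,-0.3,0,0,0,0],[0,0,-0.7,0,0,0,0],[0,0,-0.8,0,0,0,0],[0,0,-0.8,0,0,0,0],[0,0,-0.8,0,0,0,0]]' 30
python3 - <<'E'
from h import *
look("w5",1,[435,313,97])
E
```

```text
time_s: 8.4
eef_pos: [436.5, 384.5, 237.1]
ee_rot: [0.133, 0.548, 0.804, -0.187]
force: [-1.5, 1.8, 6.4]
grip_width: 0.594
grip_force: 30.8
time_s: 9.0
eef_pos: [437.1, 384.0, 237.0]
ee_rot: [0.177, 0.734, 0.639, -0.147]
force: [2.5, -1.4, 5.1]
grip_width: 0.593
grip_force: 30.6
time_s: 9.6
eef_pos: [437.6, 383.7, 237.2]
ee_rot: [0.209, 0.871, 0.433, -0.098]
force: [7.0, -3.6, 5.8]
grip_width: 0.593
grip_force: 30.7
time_s: 10.4
eef_pos: [435.8, 419.6, 306.1]
ee_rot: [0.208, 0.871, 0.434, -0.1]
force: [0.1, -0.6, 0.3]
grip_width: 0.999
grip_force: 0.0
plate slope [ 0.0021 -0.0128] z@c 66.8 sd 0.39 2650 table [-0.0009  0.0001] 6043
cap [439.8 317.7 109.3] 777 pointer deg -174.0 92 wv [-16.6  -1.3   0.1]
cap in tool [ -0.3   3.7 221.3] axis [0.013 0.434 0.901] tilt err turn/45 [ 0.032  0.004 -0.   ]
shift [-0.007  0.072  0.818] turn [0.032 0.004 0.   ] j [ 0.62  0.64  1.29 -0.38  1.5   1.35]
```

```bash
python3 - <<'E'
from h import *
z=np.load("w5.npz"); P=wristP(z["d"],z["K"],z["T"]); p=z["p"]
h=cv2.cvtColor(p,cv2.COLOR_RGB2HSV)[...,2]; V=P-[481,199,70]; m=(np.hypot(V[...,0],V[...,1])<60)&(h<75)&(abs(V[...,2])<8)
A=P[m]; (c,r)=cv2.minEnclosingCircle(A[:,:2].astype(np.float32)); print("pad",A.mean(0).round(1),c,r)
pt=A.mean(0)
S=stand(-2,.0015,-.0128); a=S@[0,-s25,c25]; g=pt+S@[-48,-107,28]-1.5*a; print("grip",g.round(1),a.round(3))
tp,M,s=cur(); rel(tp+[-10,-60,110],None); 
H=g+245*a; print(H.round()); rel(H,tool(-a,[1,0,0]))
E
```

```text
pad [484.2 209.9  70.4] (484.44451904296875, 205.3504180908203) 40.967411041259766
grip [432.5 105.6  98.3] [-0.016 -0.411  0.912]
shift [-0.88   0.546 -0.713] turn [0. 0. 0.] j [ 0.62  0.64  1.29 -0.38  1.5   1.35]
[429.   5. 322.]
shift [-3.057  2.213  1.724] turn [ 0.355  1.096 -0.757] j [ 0.62  0.64  1.29 -0.38  1.5   1.35]
```

```bash
python3 -m crank '[[-0.4,0.25,-0.35,0,0,0,0],[-0.88,0.55,-0.71,0,0,0,0],[-0.88,0.55,-0.71,0,0,0,0]]' |grep eef
python3 -m crank '[[-0.36,0.28,0.3,0,0,0,0],[-0.73,0.56,0.5,0,0,0,0],[-0.73,0.56,0.5,0,0,0,0]]' |grep eef
python3 -m crank '[[-0.36,0.28,0.3,0,0,0,0],[-0.73,0.56,0.5,0,0,0,0],[-0.73,0.56,0.5,0,0,0,0]]' |grep eef
python3 -m crank '[[-0.36,0.28,0.3,0.05,0.16,-0.11,0],[-0.73,0.56,0.6,0.1,0.3,-0.2,0],[-0.73,0.56,0.8,0.15,0.45,-0.3,0],[-0.73,0.56,0.8,0.2,0.6,-0.4,0],[-0.73,0.56,0.8,0.25,0.75,-0.5,0],[-0.73,0.56,0.8,0.3,0.9,-0.65,0],[-0.73,0.56,0.8,0.355,1,-0.75,0],[-0.73,0.56,0.8,0.355,1,-0.75,0]]'
python3 - <<'E'
from h import *
S=stand(-2,.0015,-.0128); a=S@[0,-s25,c25]; g=np.array([432,98,98]); rel(g+245*a,tool(-a,[1,0,0]))
E
```

```text
eef_pos: [426.0, 357.7, 419.4]
eef_pos: [426.8, 250.9, 413.0]
eef_pos: [427.7, 146.6, 409.6]
time_s: 12.15
eef_pos: [429.1, 31.8, 379.3]
ee_rot: [-0.127, 0.703, 0.689, 0.124]
force: [-0.0, 0.6, 0.8]
grip_width: 1.001
grip_force: 0.0
shift [-0.525  0.001  0.423] turn [-0.02   0.084 -0.026] j [-0.27  0.13  1.81  0.36  1.31 -0.36]
```

```bash
python3 -m crank '[[-0.3,0,0.2,-0.02,0.08,-0.026,0],[-0.52,0,0.42,-0.02,0.084,-0.026,0],[-0.52,0,0.42,-0.02,0.084,-0.026,0],[-0.52,0,0.42,-0.02,0.084,-0.026,0]]'
python3 - <<'E'
from h import *
P,p,mc,a=look("w6",-1,[432,98,98])
save("w6.png",p)
E
```

```text
time_s: 12.55
eef_pos: [428.1, -1.9, 323.1]
ee_rot: [-0.141, 0.693, 0.69, 0.154]
force: [0.1, -0.5, 0.4]
grip_width: 0.999
grip_force: 0.0
plate slope [ 0.0007 -0.014 ] z@c 66.83 sd 0.5 5583 table [0.0005 0.0006] 9774
cap [432.3  93.6 111.2] 592 pointer deg 137.2 36 wv [-12.1  11.1   4.5]
cap in tool [  0.4  -0.3 232.9] axis [-0.015 -0.41   0.912] tilt err turn/45 [ 0.005  0.003 -0.   ]
shift [0.001 0.002 0.934] turn [0.005 0.003 0.   ] j [-0.36  0.2   1.89  0.43  1.21 -0.54]
```

View pics/w6.png

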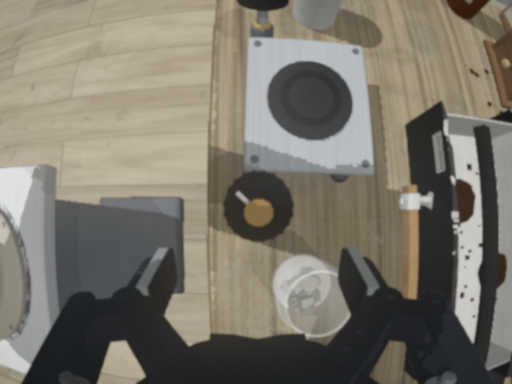

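The wrist view shows the right knob at (258,206), centred between the fingers with its pointer at (243,197). The jar at (310,295) stays outside the fingers' path.

```bash
python3 -m crank '[[0,0,0.3,0.005,0.003,0,0],[0,0,0.6,0.005,0.003,0,0],[0,0,0.85,0.005,0.003,0,0],[0,0,0.92,0.005,0.003,0,0],[0,0,0.92,0.005,0.003,0,0],[0,0,0.92,0.005,0.003,0,1],[0,0,0.92,0.005,0.003,0,1],[0,0,0.92,0.005,0.003,0,1],[0,0,0.92,0.005,0.003,0,1],[0,0,0.92,0.005,0.003,0,1],[0,0,0.92,0.005,0.003,0,1]]' 30
python3 -m crank '[[0,0,0,0,0,-0.15,1],[0,0,0,0,0,-0.3,1],[0,0,0,0,0,-0.45,1],[0,0,0,0,0,-0.6,1],[0,0,0,0,0,-0.75,1],[0,0,0,0,0,-0.9,1],[0,0,0,0,0,-0.92,1],[0,0,0,0,0,-0.92,1]]' 30
python3 -m crank '[[0,0,0,0,0,0,0.4],[0,0,0,0,0,0,0],[0,0,0,0,0,0,0],[0,0,-0.3,0,0,0,0],[0,0,-0.7,0,0,0,0],[0,0,-1,0,0,0,0],[0,0,-1,0,0,0,0],[0,0,-1,0,0,0,0]]' 30
python3 - <<'E'
from h import *
look("w7",-1,[432,98,98])
E
```

```text
time_s: 13.7
eef_pos: [430.1, 34.9, 240.0]
ee_rot: [-0.142, 0.692, 0.691, 0.154]
force: [-0.5, -2.3, 6.4]
grip_width: 0.599
grip_force: 30.2
time_s: 14.5
eef_pos: [430.0, 34.5, 239.8]
ee_rot: [-0.078, 0.403, 0.891, 0.194]
force: [-2.5, -7.4, 5.7]
grip_width: 0.597
grip_force: 30.4
time_s: 15.3
eef_pos: [428.0, -5.7, 329.9]
ee_rot: [-0.08, 0.403, 0.891, 0.195]
force: [0.4, -0.2, -0.7]
grip_width: 0.999
grip_force: 0.0
plate slope [ 0.0026 -0.0012] z@c 65.97 sd 0.47 4415 table [-0.0001  0.0004] 9893
cap [432.   91.9 110.4] 581 pointer deg 177.9 1 wv [-20.5   2.   -1. ]
cap in tool [-1.600e+00 -2.000e-01  2.395e+02] axis [-0.017 -0.421  0.907] tilt err turn/45 [-0.013  0.007  0.   ]
shift [-0.024 -0.016  1.   ] turn [-0.013  0.007  0.   ] j [-0.37  0.19  1.89  0.42  1.24 -1.26]
```

```bash
python3 - <<'E'
from h import *
for i in range(3):
    p,d,K,T=cap("wrist"); P=wristP(d,K,T); plate(P,p)
S=stand(-2,.002,-.001); a=S@[0,s25,c25]; g=np.array([439.8,317.7,109.3])-15.5*a
rel(g+245*a,tool(-a,[.17,1,0])); tp,M,s=cur(); print((g+245*a).round(), (M.T@[0,0,1]).round(3),tp.round())
E
```

```text
plate slope [ 0.0024 -0.0008] z@c 65.94 sd 0.48 4491 table [-0.0001  0.0005] 9906
plate slope [ 0.0022 -0.0011] z@c 65.95 sd 0.48 4489 table [0.0002 0.0006] 9908
plate slope [ 0.0027 -0.0011] z@c 65.98 sd 0.48 4463 table [0.0001 0.0004] 9924
shift [2.751 2.596 1.839] turn [ 0.987 -0.522 -0.796] j [-0.37  0.19  1.89  0.42  1.24 -1.26]
[443. 415. 317.] [ 0.301  0.281 -0.911] [428.  -5. 329.]
```

```bash
python3 -m crank '[[0.45,0.45,-0.05,0,0,0,0],[0.95,0.93,-0.1,0,0,0,0],[0.95,0.93,-0.1,0,0,0,0],[0.95,0.93,-0.1,0,0,0,0]]' |grep eef
python3 -m crank '[[0.45,0.45,0,0,0,0,0],[0.95,0.9,0,0,0,0,0],[0.95,0.9,0,0,0,0,0],[0.95,0.9,0,0,0,0,0]]' |grep eef
python3 -m crank '[[0.25,0.2,0.45,0,0,0,0],[0.5,0.4,0.95,0,0,0,0],[0.5,0.4,0.95,0,0,0,0]]' |grep eef
python3 -m crank '[[0.35,0.37,0.4,0.15,-0.08,-0.1,0],[0.35,0.37,0.8,0.3,-0.16,-0.2,0],[0.35,0.37,0.95,0.45,-0.24,-0.3,0],[0.35,0.37,0.95,0.6,-0.32,-0.45,0],[0.35,0.37,0.95,0.75,-0.4,-0.6,0],[0.35,0.37,0.95,0.9,-0.48,-0.7,0],[0.35,0.37,0.95,0.987,-0.522,-0.796,0],[0.35,0.37,0.95,0.987,-0.522,-0.796,0],[0.35,0.37,0.95,0.987,-0.522,-0.796,0]]'
python3 - <<'E'
from h import *
for i in range(2): 
    p,d,K,T=cap("wrist"); P=wristP(d,K,T); plate(P,p)
look("w8",1,[437,311,97])
E
```

```text
eef_pos: [434.5, 114.0, 395.0]
eef_pos: [439.1, 232.6, 447.8]
eef_pos: [437.0, 329.3, 382.8]
time_s: 17.5
eef_pos: [443.9, 412.4, 320.8]
ee_rot: [0.013, 0.09, 0.972, -0.216]
force: [-0.6, -0.5, 0.5]
grip_width: 1.0
grip_force: 0.0
plate slope [ 0.0007 -0.001 ] z@c 65.95 sd 0.41 2955 table [0.0006 0.0007] 8415
plate slope [ 0.0013 -0.0008] z@c 65.97 sd 0.41 2961 table [0.0007 0.0005] 8408
plate slope [ 0.001  -0.0009] z@c 65.95 sd 0.42 2982 table [0.0005 0.0005] 8453
cap [439.5 317.  110.1] 708 pointer deg -175.8 81 wv [-16.1  -0.7   0. ]
cap in tool [  1.9   2.4 231.9] axis [0.014 0.423 0.906] tilt err turn/45 [ 0.001  0.002 -0.   ]
shift [0.017 0.025 0.924] turn [ 0.001  0.002 -0.   ] j [ 0.6   0.62  1.27 -0.35  1.52 -0.72]
```

```bash
python3 -m crank '[[0.017,0.025,0.3,0,0,0,0],[0.017,0.025,0.6,0,0,0,0],[0.017,0.025,0.85,0,0,0,0],[0.017,0.025,0.91,0,0,0,0],[0.017,0.025,0.91,0,0,0,0],[0.017,0.025,0.91,0,0,0,1],[0.017,0.025,0.91,0,0,0,1],[0.017,0.025,0.91,0,0,0,1],[0.017,0.025,0.91,0,0,0,1],[0.017,0.025,0.91,0,0,0,1],[0.017,0.025,0.91,0,0,0,1]]' 30 | grep -E "force|eef"
python3 -m crank '[[0,0,0,0,0,0.05,1],[0,0,0,0,0,0.1,1],[0,0,0,0,0,0.1,1],[0,0,0,0,0,0.1,1]]' 30 | grep force
python3 -m crank '[[0,0,0,0,0,0,0.4],[0,0,0,0,0,0,0],[0,0,0,0,0,0,0],[0,0,-0.3,0,0,0,0],[0,0,-0.7,0,0,0,0],[0,0,-1,0,0,0,0],[0,0,-1,0,0,0,0],[0,0,-1,0,0,0,0]]' 30
python3 - <<'E'
from h import *
for i in range(2): 
    p,d,K,T=cap("wrist"); P=wristP(d,K,T); plate(P,p)
look("w9",1,[437,311,97])
E
```

```text
eef_pos: [441.4, 377.2, 239.2]
force: [-1.4, -0.9, 5.2]
grip_force: 31.1
force: [-0.8, -1.2, 5.2]
grip_force: 31.0
time_s: 19.95
eef_pos: [442.2, 419.4, 328.1]
ee_rot: [0.023, 0.127, 0.968, -0.216]
force: [-0.1, -0.3, -0.6]
grip_width: 0.997
grip_force: 0.0
plate slope [-0.0012  0.    ] z@c 65.94 sd 0.42 2735 table [0.0009 0.0007] 8053
plate slope [-0.0012  0.    ] z@c 65.97 sd 0.41 2678 table [0.0008 0.0005] 8012
plate slope [-0.0005  0.0001] z@c 65.97 sd 0.39 2695 table [0.0008 0.0005] 8018
cap [439.8 316.8 110.1] 657 pointer deg 179.3 73 wv [-16.4   0.6  -0.5]
cap in tool [-6.000e-01 -1.000e-01  2.398e+02] axis [0.015 0.422 0.906] tilt err turn/45 [-0.003  0.004  0.   ]
shift [-0.01  -0.004  1.003] turn [-0.003  0.004  0.   ] j [ 0.61  0.62  1.25 -0.35  1.54 -0.64]
```

```bash
python3 - <<'E'
from h import *
Rt=tool([0,0,-1],[.94,-.34,0]); tp,M,s=cur(); print((M.T@[0,0,1]*.9).round(3)); rel([450,230,400],Rt)
E
```

```text
[-0.088 -0.373 -0.815]
shift [-0.593 -1.933  0.142] turn [-0.307  0.547  2.071] j [ 0.61  0.62  1.25 -0.35  1.54 -0.64]
```

```bash
python3 -m crank '[[-0.3,-0.5,-0.2,0,0,0,0],[-0.59,-0.97,-0.2,-0.05,0.09,0.18,0],[-0.59,-0.97,-0.2,-0.09,0.15,0.35,0],[-0.59,-0.97,-0.2,-0.12,0.2,0.5,0],[-0.59,-0.97,-0.2,-0.15,0.25,0.68,0],[-0.59,-0.97,-0.2,-0.15,0.27,0.86,0],[-0.59,-0.97,-0.2,-0.15,0.27,1,0],[-0.59,-0.97,-0.2,-0.15,0.27,1,0]]'
python3 - <<'E'
from h import *
Rt=tool([0,0,-1],[.94,-.34,0]); rel([450,230,400],Rt)
E
```

```text
time_s: 20.9
eef_pos: [474.8, 328.7, 391.6]
ee_rot: [0.011, 0.508, 0.853, -0.121]
force: [0.6, 0.3, -0.2]
grip_width: 0.997
grip_force: 0.0
shift [-0.745 -0.681  0.159] turn [-0.161  0.277  1.069] j [ 0.43  0.48  1.3  -0.16  1.55 -0.05]
```

```bash
python3 -m crank '[[-0.37,-0.34,0.08,-0.03,0.04,0.18,0],[-0.745,-0.68,0.16,-0.05,0.09,0.36,0],[-0.745,-0.68,0.16,-0.08,0.15,0.54,0],[-0.745,-0.68,0.16,-0.12,0.2,0.7,0],[-0.745,-0.68,0.16,-0.16,0.277,0.85,0],[-0.745,-0.68,0.16,-0.16,0.277,1,0],[-0.745,-0.68,0.16,-0.16,0.277,1,0],[-0.745,-0.68,0.16,-0.16,0.277,1,0]]'
python3 - <<'E'
from h import *
Rt=tool([0,0,-1],[.94,-.34,0]); rel([450,230,400],Rt)
for i in range(3): 
    p,d,K,T=cap("wrist"); P=wristP(d,K,T); plate(P,p)
save("w10.png",p); np.savez("w10.npz",p=p,d=d,K=K,T=T)
h=cv2.cvtColor(p,cv2.COLOR_RGB2HSV)[...,2]; V=P-[481,199,70]
m=(np.hypot(V[...,0],V[...,1])<58)&(h<80)&(abs(V[...,2])<5); A=P[m]; print("pad",A.mean(0).round(1),cv2.minEnclosingCircle(A[:,:2].astype(np.float32)),len(A))
p,d,K,T=cap("top"); P=unproj(d,K,T); plate(P,p); np.savez("top1.npz",p=p,d=d,K=K,T=T)
E
```

```text
time_s: 21.7
eef_pos: [450.1, 230.2, 400.3]
ee_rot: [-0.003, 0.801, 0.598, -0.001]
force: [0.1, -0.2, -0.2]
grip_width: 0.995
grip_force: 0.0
shift [-0.002 -0.001  0.003] turn [-0.009 -0.002  0.076] j [0.24 0.27 1.56 0.01 1.31 0.53]
plate slope [-0.     -0.0001] z@c 65.96 sd 0.53 4607 table [0.0002 0.0005] 7043
plate slope [ 0.0005 -0.0001] z@c 65.98 sd 0.53 4681 table [-0.0001  0.0006] 6927
plate slope [ 0.0015 -0.0003] z@c 65.98 sd 0.54 4673 table [-0.0004  0.0004] 6819
pad [484.6 202.1  70. ] ((484.1006164550781, 202.4885711669922), 40.506675720214844) 3865
plate slope [-0.0001 -0.0149] z@c 65.27 sd 1.89 430 table [-0.0027 -0.0004] 1355
```

View pics/w10.png

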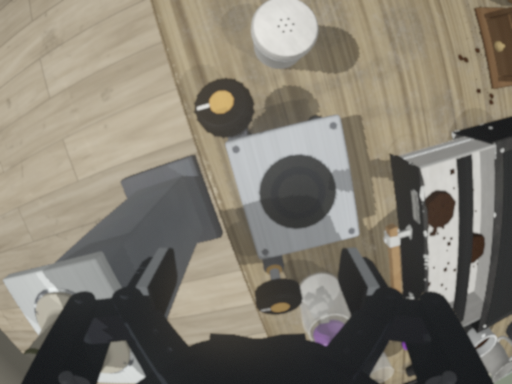

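The wrist view shows the left pointer at (203,106) aiming straight to the front. The plate at (295,188) is level by depth fit, and the pad centre is at about (298,190), or world (484,202). Next is the tamper.

```bash
python3 - <<'E'
from h import *
Rt=tool([0,0,-1],[.94,-.34,0]); rel([440,-210,370],Rt)
E
```

```text
shift [-4.248  1.165  0.287] turn [-0.008 -0.003  0.072] j [0.24 0.27 1.56 0.01 1.31 0.53]
```

```bash
for i in 1 2 3 4; do python3 -m crank '[[-0.47,0.13,0.03,0,0,0,0],[-0.94,0.26,0.06,0,0,0,0],[-0.94,0.26,0.06,0,0,0,0]]' |grep eef; done
python3 -m crank '[[-0.47,0.13,0.03,0,0,0,0],[-0.49,0.13,0.04,-0.008,-0.003,0.07,0],[-0.49,0.13,0.04,-0.008,-0.003,0.07,0]]' |grep eef
cat >> h.py <<'E'
def tamper(g):
    p,d,K,T=cap("wrist"); P=wristP(d,K,T); V=P-np.array(g,float); m=(np.hypot(V[...,0],V[...,1])<28)&(P[...,2]>40)
    h=cv2.cvtColor(p,cv2.COLOR_RGB2HSV); b=m&(h[...,1]>90)&((h[...,0]<20)|(h[...,0]>170)); A=P[b]; t=A[A[:,2]>A[:,2].max()-6]
    print("grip all",A.mean(0).round(1),len(A),"top",t.mean(0).round(1),np.ptp(t,0).round(1),A[:,2].max())
    bm=(np.hypot(V[...,0],V[...,1])<40)&(abs(P[...,2]-13)<6); B=P[bm]; print("base",cv2.minEnclosingCircle(B[:,:2].astype(np.float32)) if len(B) else None,len(B))
    return P,p
E
python3 - <<'E'
from h import *
P,p=tamper([489,-228,0]); save("w11.png",p)
E
```

```text
eef_pos: [448.0, 129.1, 393.9]
eef_pos: [445.8, 31.7, 387.6]
eef_pos: [443.6, -65.5, 381.1]
eef_pos: [441.4, -162.7, 374.6]
eef_pos: [440.0, -209.8, 370.6]
grip all [ 486.1 -229.4   92.9] 455 top [ 473.6 -211.   291.7] [2.2 1.9 3.3] 293.2282475605138
base ((488.6637878417969, -228.2677764892578), 29.249618530273438) 1171
```

View pics/w11.png

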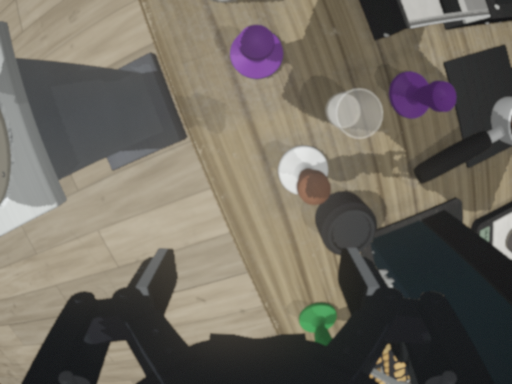

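The brown tamper is at (303,172) with its base circle centred on world (488.7,-228.3) and radius 29, as expected. The fingers will pass between the glass (355,112) and the lids (345,225).

```bash
python3 - <<'E'
from h import *
rel([488.7,-228.3,214],tool([0,0,-1],[.94,-.34,0]))
E
```

```text
shift [-0.015  0.523  1.568] turn [-0.    -0.001  0.002] j [-0.69  0.26  1.66  0.    1.22 -0.34]
```

```bash
python3 -m crank '[[-0.01,0.4,0,0,0,0,0],[-0.015,0.523,0.3,0,0,0,0],[-0.015,0.523,0.6,0,0,0,0],[-0.015,0.523,0.6,0,0,0,0]]' |grep eef
python3 -m crank '[[0,0,0.3,0,0,0,0],[0,0,0.6,0,0,0,0],[0,0,0.85,0,0,0,0],[0,0,0.97,0,0,0,0],[0,0,0.97,0,0,0,0]]' 40
python3 - <<'E'
from h import *
rel([488.7,-228.3,214],tool([0,0,-1],[.94,-.34,0]))
E
```

```text
eef_pos: [488.3, -227.6, 307.7]
time_s: 24.35
eef_pos: [488.5, -228.9, 214.0]
ee_rot: [-0.0, 0.818, 0.575, -0.0]
force: [0.1, -1.3, 0.3]
grip_width: 0.997
grip_force: 0.0
shift [ 0.007 -0.    -0.   ] turn [-0.001 -0.001  0.001] j [-0.66  0.57  1.66  0.    0.91 -0.31]
```

```bash
python3 -m crank '[[0,0,0,0,0,0,1],[0,0,0,0,0,0,1],[0,0,0,0,0,0,1],[0,0,0,0,0,0,1],[0,0,0,0,0,0,1],[0,0,0,0,0,0,1],[0,0,0,0,0,0,1]]' 40
python3 -m crank '[[0,0,-0.1,0,0,0,1],[0,0,-0.4,0,0,0,1],[0,0,-0.75,0,0,0,1],[0,0,-1,0,0,0,1],[0,0,-1,0,0,0,1]]' 40
python3 -m crank '[[0,0,-0.3,0,0,0,1],[0,0,-0.55,0,0,0,1],[0,0,-0.55,0,0,0,1]]' 40
python3 - <<'E'
from h import *
rel([484.3,202.3,371],tool([0,0,-1],[.94,-.34,0]))
E
```

```text
time_s: 25.05
eef_pos: [488.6, -229.8, 214.8]
ee_rot: [0.001, 0.819, 0.574, 0.0]
force: [1.6, 0.2, 5.7]
grip_width: 0.36
grip_force: 39.3
time_s: 25.55
eef_pos: [488.4, -229.6, 316.9]
ee_rot: [0.003, 0.819, 0.574, 0.001]
force: [0.9, -0.0, -4.6]
grip_width: 0.363
grip_force: 40.7
time_s: 25.85
eef_pos: [488.3, -229.6, 370.0]
ee_rot: [0.002, 0.819, 0.574, 0.001]
force: [0.9, -0.1, -5.7]
grip_width: 0.362
grip_force: 41.2
shift [ 4.047 -1.508 -0.018] turn [ 0.004  0.001 -0.   ] j [-0.66  0.37  1.51  0.    1.26 -0.31]
```

```bash
for i in 1 2 3 4 5; do python3 -m crank '[[0.27,-0.1,0,0,0,0,1],[0.54,-0.2,0,0,0,0,1],[0.81,-0.3,0,0,0,0,1]]' 40|grep eef; done
python3 -m crank '[[0,0,0,0,0,0,1],[0,0,0,0,0,0,1],[0,0,0,0,0,0,1]]' 40|grep -E "force|width"
python3 - <<'E'
from h import *
p,d,K,T=cap("wrist"); P=wristP(d,K,T); tp,M,s=cur(); L=(P-tp)@M
m=(np.hypot(L[...,0],L[...,1])<40)&(L[...,2]>165)&(L[...,2]<235); A=L[m]; print(len(A),np.percentile(A,[1,50,99],axis=0).round(1))
b=A[(A[:,2]>185)]; print("base in tool",cv2.minEnclosingCircle(b[:,:2].astype(np.float32)) if len(b) else 0)
V=P-[484,202,70]; h=cv2.cvtColor(p,cv2.COLOR_RGB2HSV)[...,2]; q=(np.hypot(V[...,0],V[...,1])<58)&(h<80)&(abs(V[...,2])<5); print("pad",cv2.minEnclosingCircle(P[q][:,:2].astype(np.float32)),q.sum()); plate(P,p)
save("w12.png",p); rel([484.3,202.3,300],tool([0,0,-1],[.94,-.34,0]))
E
```

```text
eef_pos: [487.1, -142.1, 365.9]
eef_pos: [486.5, -55.6, 366.1]
eef_pos: [485.8, 30.8, 366.1]
eef_pos: [485.2, 117.1, 366.1]
eef_pos: [484.6, 203.5, 365.9]
force: [0.2, -1.0, -5.0]
grip_width: 0.366
grip_force: 41.1
4855 [[-16.6 -27.6 165.6]
 [ 11.4  -0.8 205.1]
 [ 29.9  26.5 212.9]]
base in tool ((1.7630971670150757, -0.6578449010848999), 29.25745964050293)
pad ((515.8130493164062, 193.7852325439453), 13.741698265075684) 294
plate slope [0.0009 0.0003] z@c 65.89 sd 0.5 4232 table [-0.0004  0.0001] 7006
shift [ 0.004 -0.009  0.678] turn [-0.001  0.001 -0.002] j [ 0.17  0.35  1.55 -0.    1.25  0.52]
```

View pics/w12.png

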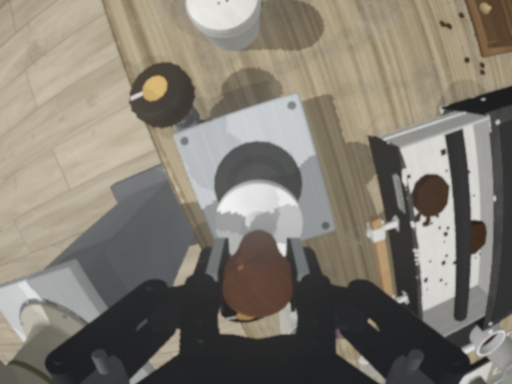

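The wrist view shows the tamper gripped upright, its base at (258,210) above the pad at (258,180). The left knob at (163,95) is untouched, so I'm lowering.

```bash
python3 -m crank '[[-0.014,-0.002,0.2,0,0,0,1],[-0.014,-0.002,0.45,0,0,0,1],[-0.014,-0.002,0.62,0,0,0,1],[-0.014,-0.002,0.72,0,0,0,1],[-0.014,-0.002,0.75,0,0,0,1],[-0.014,-0.002,0.75,0,0,0,1]]' 40|grep -E "force|eef"
for i in 1 2; do python3 -m crank '[[0,0,0.01,0,0,0,1],[0,0,0.02,0,0,0,1],[0,0,0.02,0,0,0,1]]' 40|grep -E " force|^force|eef"; done
```

```text
eef_pos: [484.6, 200.9, 294.0]
force: [0.2, -0.4, -4.8]
grip_force: 41.1
eef_pos: [484.4, 201.1, 292.1]
force: [-0.3, -0.4, -4.9]
eef_pos: [484.4, 201.1, 289.7]
force: [-0.3, -0.4, -4.9]
```

```bash
for i in 1 2 3; do python3 -m crank '[[0,0,0.01,0,0,0,1],[0,0,0.015,0,0,0,1],[0,0,0.015,0,0,0,1]]' 40|grep -E "^force|eef"; done
```

```text
eef_pos: [484.4, 201.1, 288.2]
force: [-0.2, 0.6, -5.2]
eef_pos: [484.4, 201.1, 286.7]
force: [0.3, -0.1, -4.5]
eef_pos: [484.4, 201.1, 285.3]
force: [-0.2, 0.1, -4.3]
```

```bash
for i in 1 2; do python3 -m crank '[[0,0,0.005,0,0,0,1],[0,0,0.008,0,0,0,1],[0,0,0.008,0,0,0,1]]' 40|grep -E "^force|eef"; done
```

```text
eef_pos: [484.5, 201.2, 284.8]
force: [-0.0, 0.1, -1.8]
eef_pos: [484.6, 201.1, 284.6]
force: [-0.1, -0.4, 5.4]
```

```bash
python3 -m crank '[[0,0,0,0,0,0,0.5],[0,0,0,0,0,0,0.3],[0,0,0,0,0,0,0],[0,0,0,0,0,0,0],[0,0,0,0,0,0,0],[0,0,-0.3,0,0,0,0],[0,0,-0.7,0,0,0,0],[0,0,-1,0,0,0,0],[0,0,-1,0,0,0,0]]' 20|grep -E "time|^force|eef"
python3 -m crank '[[-0.1,0,-0.2,0,0,0,0],[-0.3,0,-0.3,0,0,0,0],[-0.6,0,-0.3,0,0,0,0],[-0.6,0,-0.3,0,0,0,0],[-0.6,0,-0.3,0,0,0,0]]' 20|grep -E "time|^force|eef"
python3 - <<'E'
from h import *
p,d,K,T=cap("wrist"); P=wristP(d,K,T); plate(P,p); V=P-[484.3,202.3,84]; m=(np.hypot(V[...,0],V[...,1])<36)&(abs(V[...,2])<5); B=P[m]; print("base",cv2.minEnclosingCircle(B[:,:2].astype(np.float32)),B[:,2].mean(),len(B))
h=cv2.cvtColor(p,cv2.COLOR_RGB2HSV)[...,2]; V=P-[484,202,70]; q=(np.hypot(V[...,0],V[...,1])<50)&(h<85)&(abs(V[...,2])<4); print("pad",cv2.minEnclosingCircle(P[q][:,:2].astype(np.float32)),q.sum())
save("w13.png",p)
E
```

```text
time_s: 31.3
eef_pos: [484.6, 201.2, 387.8]
force: [0.4, -0.1, -0.7]
time_s: 31.8
eef_pos: [463.9, 144.5, 413.2]
force: [-0.3, 0.2, 0.7]
plate slope [0.0012 0.0001] z@c 65.92 sd 0.56 5019 table [-0.0004 -0.    ] 7676
base ((484.7626953125, 202.8856964111328), 28.32352066040039) 79.87502210526931 500
pad ((484.3166809082031, 201.73033142089844), 40.13795852661133) 1460
```

View pics/w13.png

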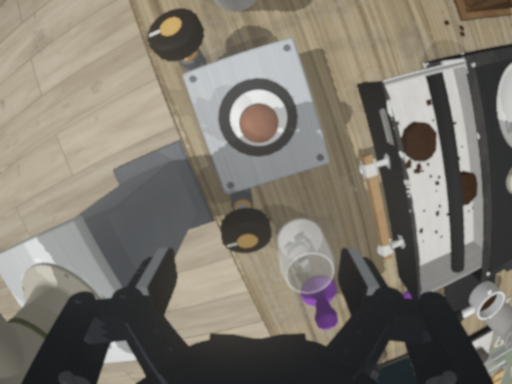

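The tamper stands upright at (258,120), centred on the pad to within about 1.5 mm. The plate is level, nothing else has moved, and the gripper is clear.

```bash
python3 -c "
from rig import ticket; print(ticket.finish_job())"
```

```text
the job is handed in; nothing more can be done
None
```

I set both front screw feet so the stand's plate measures level (slope about 0.001), stood the tamper upright on the pad within about 1.5 mm of centre, released it, and handed the job in at about 32 s; no verdict was returned.

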